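# Feed a board rack through the gated chute

### The arm

A 6-joint arm with a two-finger parallel gripper is mounted at the origin on the work surface. World frame = base frame: x ahead of the robot, y to its left, z up, the work surface at z = 0. Lengths are in m, angles in rad, forces in N, time in s.
With the tool pointing down it reaches from about 0.35 to 0.975 m from the base axis. Payload 7.1 kg.
Tool frame: the origin (TCP) lies midway between the tips of the shut fingers; the grasp point (between the pads) lies 19 mm behind it; z points along the fingers, y is the line along which they close (so a half turn about z gives the same grasp; the last joint's range is limited). The gripper opens to 88 mm and grips with 3 to 60 N. Pads are 20 mm wide; open, the fingers measure 115 mm over their backs; the gripper's body (75 mm by 178 mm) begins 61 mm behind the grasp point.
Start: joints at [1.257, 0.423, 1.63, -0, 1.089, -0.019], TCP at [0.182, 0.598, 0.223] pointing down, gripper open.
Joint ranges: [-3, 3], [-0.9, 2.11], [0.09, 2.58], [-1.31, 4.45], [0.11, 2.69], [-2.54, 2.54]. Speed limits (rad/s): [2.39, 2.39, 3.01, 3.14, 3.14, 3.14].

### API

Orientations are given as a unit quaternion [w, x, y, z].
In Python, from station import status, vision, ticket gives the robot as it stands.
- The arm moves only by the tool play_rows, never from a script. Its argument "deltas" is a list of rows, each a list of 7 numbers: the gripper's target within -1 to 1 (fully open at 1, half-way at 0, shut at -1), then the shift along the tool's x, y, z in cm, then the turn, a rotation vector about the tool's x, y, z in degrees. In form: [[claw, tx, ty, tz, rx, ry, rz], ...]. A call has 1 to 5 rows; each row shifts and turns the commanded pose from where the row before left it, along the tool's axes as they then stand; what a row does not reach is not made up. A row lasts 1/8 s, in which the tool goes at most 62.5 mm and 10.7 degrees, less where a joint would pass 70% of its speed; a pose out of reach is approached as far as the arm can. A call is refused whole if a number of a shift passes 6.25 or a number of a turn 10.7, either way. A call with a gripper value outside its range is refused whole. The fingers move at their own pace and stop on an object; the grip force is fixed at half the most. Time passes only in rows, so rows that do not move let the fingers close. It gives the time, the measured TCP pose, the force, the opening and the grip force at its end, in the units of the state.
- status.get_obs(): the state, without advancing time (a new reading comes with each control period).
- vision.capture(name): name is "scene" or "top" or "wrist"; returns the picture (400x640x3 uint8, red, green, blue); there is no depth.
- vision.camera_model(name): a dict with "fx", "fy", "cx", "cy" (pixels), "rvec" (rotation vector, rad) and "tvec" (3), from world to camera coordinates, as OpenCV has them. Camera axes: x right, y down, z forward; pixel columns grow to the right and rows downward; lengths in m; the calibration is good to about 2 mm. A picture is of the moment at which its call begins: read the wrist's pose just before it. camera_model takes no time and is no camera call; for the wrist camera it gives the pose at the moment of the call.
- ticket.finish_job(): hands the job in; it is judged then, once.
The state is a dict: "time": time; "qpos": joint angles; "qd": joint speeds; "effort": joint torques, N m; "ee_pos": TCP position; "orientation": TCP orientation; "contact_force": force on the tool from outside, world axes, zero at the start; "wrist_torque": the same for the moment, N m; "grip_width": finger opening in m; "grip_force": force on a finger pad.
Only numpy, scipy, OpenCV 4.12 (cv2) and the standard library are available. Lean on these libraries where they do the work, as an engineer would, in place of code of your own. Each camera call takes 0.05 s, during which the arm holds its last target. There are 200 camera calls.

### The job

Feed the rack of circuit boards through the chute: with one fingertip press down the long plate beside the chute so that the gate swings up, and keep it held open while the other finger pushes the rack by its upright rear tab under the gate and fully home against the end stop. The gate must not touch the rack on the way; then let go so that the gate drops shut behind the boards, and take the hand clear. Only push: do not lift or tip the rack, and leave the other things on the bench alone.

Things in the scene. Friction and masses are not known exactly. Their poses are not given: they have to be found in the camera images.
- chute: Fixed aluminium channel, open above, x from -275 to +90 mm. Origin on the bench surface on the channel's centre line, straight below the gate; +x = direction of travel, +y = side of the press plate, z up. Floor 5 mm above the bench; walls 6 mm thick, 62 mm apart inside, tops 23 mm above the bench.
- end_stop (a point): Face of the end stop, mid-width (chute x = +78 mm): a grey block across the channel's end, 50 mm high. The rack is home when its block stands against it.
- shaft (a point): A point on the axis of the gate's steel shaft, above the chute's origin line: the shaft is 10 mm thick and lies along chute x from -250 to +10 mm at chute y = +46 mm, 51 mm above the bench, on two posts 62 mm high (14 x 18 mm) at x = -254 and +16 mm.
- gate (a joint): Gate angle in rad: 0 = shut (held by a spring), 0.85 = limit; grows as the plate is pressed down, which swings the paddle up. The rack's block passes freely below the paddle from 0.5 upwards; 0.6 to 0.7 is a good opening. About 2 to 5 N on the plate's middle holds it; on release it drops shut at once.
- press_plate (a point): Middle of the press plate's top face; moves with the gate. Steel, 3 mm thick, from chute x = -240 to -55 mm, reaching 62 mm out from the shaft; a fingertip can slide along it while pressing. This point lies 35 mm out: shut, the plate slopes up outward at 0.35 rad and it is at chute y = +78 mm, 64 mm above the bench; at gate 0.65 about y = +80, 42 mm high.
- paddle (a point): Middle of the lower edge of the gate's dark steel paddle, which hangs across the channel from an arm on the shaft, at chute x = 0; moves with the gate. 6 mm thick, 28 mm wide, chute y from -24 to +4 mm, lower edge 19 mm above the bench when shut.
- rack: Loose black rack in the channel before the gate, 0.2 to 0.4 kg. Origin under the middle of its block; x = travel. Block 64 long (x -32 to +32), 56 wide, 34 mm high, holding four small red boards on edge. Behind it a tongue 6 mm thick runs to the upright push tab. Home: origin at chute x = +46 mm; the shut paddle then hangs over the tongue, touching nothing.
- push_tab (a point): Rear face of the rack's push tab, mid-width, 45 mm above the rack's underside: the place to push. The tab stands at rack x from -108 to -102 mm, 50 mm wide, 60 mm high, its top 65 mm above the bench.
- flux_bottle: Bystander: small bottle, 32 mm thick, 65 mm high; origin at its underside.
- screw_jar: Bystander: glass jar with steel cap, 44 mm thick, 40 mm high; origin at its underside.
- solder_reel: Bystander: aluminium reel, 56 mm outside, 30 mm high; origin at its underside.
- screwdriver: Bystander: screwdriver 150 mm long, lying; origin under it.
- parts_tray: Bystander: white divided tray 90 x 70 x 22 mm; origin at its underside.
- spare_board: Bystander: red circuit board 100 x 75 mm, up to 18 mm high, lying flat; origin at its underside.
- brush_pot: Bystander: plain steel cylinder, 40 mm thick, 45 mm high; origin at its underside.
Mind the look-alikes: they are no part of the job. Of the things that look like the rack, the largest one is meant.

How it is judged:
By the outcome, as a careful person would: the job done as asked, in the order asked, and still so for the second after the job is handed in, with the robot touching nothing.
It also fails if it takes over 38 s, if anything falls off the work surface, if the arm or the gripper's body presses on something with over 40 N, if the wrist force passes 120 N, or if a joint passes its speed limit or range.

## Working session

There is one attempt and no reset: what is moved stays moved. The work goes in short steps, Python scripts to look and compute and a tool call to move; the robot and the scene stay as the last step left them, time stands still between calls to the robot, and variables do not carry over. Pictures are saved under pics/ and viewed, at most 10 in all, crops included, and the job is handed in when it is done.

Besides the shell and the picture viewer there is one more tool, called by a JSON object that holds its "api" and its "payload", one argument or row to a line. play_rows: Moves the arm, as the interface text tells. Its arguments: {"type":"object","properties":{"deltas":{"type":"array"}},"required":["deltas"]}

```bash
mkdir -p pics; cat > h.py <<'E'
import numpy as np, cv2
from scipy.spatial.transform import Rotation as R
from station import status, vision, ticket
def cam(n):
    m=vision.camera_model(n); K=np.array([[m['fx'],0,m['cx']],[0,m['fy'],m['cy']],[0,0,1]])
    return K,np.array(m['rvec'],float).ravel(),np.array(m['tvec'],float).ravel()
def ray(c,p):
    K,r,t=c; Rm=R.from_rotvec(r).as_matrix(); d=Rm.T@np.linalg.solve(K,[p[0],p[1],1.]); return -Rm.T@t,d
def onz(c,p,z):
    o,d=ray(c,p); return o+d*(z-o[2])/d[2]
def proj(c,P):
    K,r,t=c; return cv2.projectPoints(np.atleast_2d(np.array(P,float)),r,t,K,None)[0][:,0]
def snap(n,f):
    im=vision.capture(n); cv2.imwrite('pics/'+f,cv2.cvtColor(im,cv2.COLOR_RGB2BGR)); return im
E
python3 - <<'E'
from h import *
for n in ('scene','top'):
    snap(n,n+'0.png'); c=cam(n); print(n,ray(c,(320,200)),c[0][0,0])
print(status.get_obs())
E
```

```text
scene (array([1.37603357, 0.24075129, 0.62486461]), array([-0.81947228, -0.19734549, -0.53809506])) 360.9691633680479
top (array([0.4154387 , 0.03228644, 1.10568789]), array([ 0.1086869 , -0.0310197 , -0.99370111])) 428.9172472007863
{'time': 0.1, 'qpos': array([ 1.25701192e+00,  4.23774838e-01,  1.63061346e+00, -4.40351538e-05,
        1.08856951e+00, -1.89726943e-02]), 'qd': array([ 1.73506442e-05, -2.37971415e-03, -4.10292179e-03, -1.54105726e-03,
       -2.14235098e-03, -5.54945198e-05]), 'effort': array([-1.08114477e-04, -5.45607698e+01, -2.74324840e+01,  6.45462074e-02,
        1.86884223e-02, -4.83477066e-06]), 'ee_pos': array([0.18141662, 0.59757048, 0.22197296]), 'orientation': array([-9.38125389e-05,  1.46862473e-01,  9.89156685e-01, -6.76381502e-04]), 'contact_force': array([-0.61757429,  0.32827688, -0.75510661]), 'wrist_torque': array([-0.02685892,  0.05338769,  0.03058908]), 'grip_force': 0.0, 'grip_width': 0.08777353016003701}
```

View pics/top0.png

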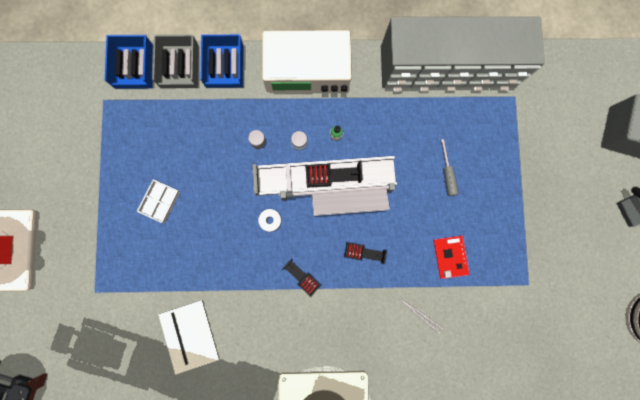

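View pics/scene0.png

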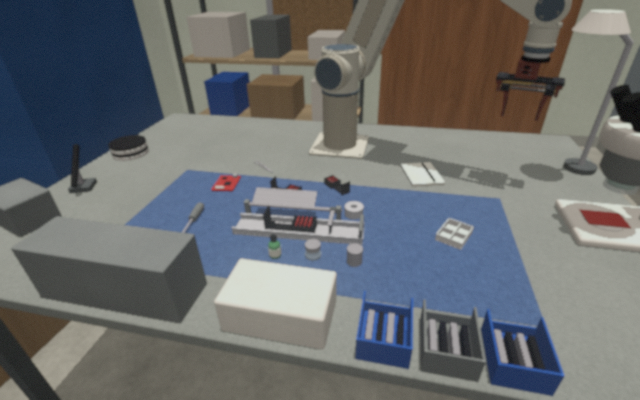

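Travel runs toward the left of the top image, with the end stop near (256,180) and the press plate on the robot side at (350,202). Candidates for the rack are the one in the chute at (335,174), a small one at (365,253) and a small one at (302,278). I choose the one in the chute because it is the largest, and I'll check it in a crop.

```bash
python3 - <<'E'
from h import *
im=cv2.imread('pics/top0.png')
cv2.imwrite('pics/crop.png',cv2.resize(im[145:225,245:405],None,fx=5,fy=5,interpolation=cv2.INTER_CUBIC))
E
```

```text
(no output)
```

View pics/crop.png

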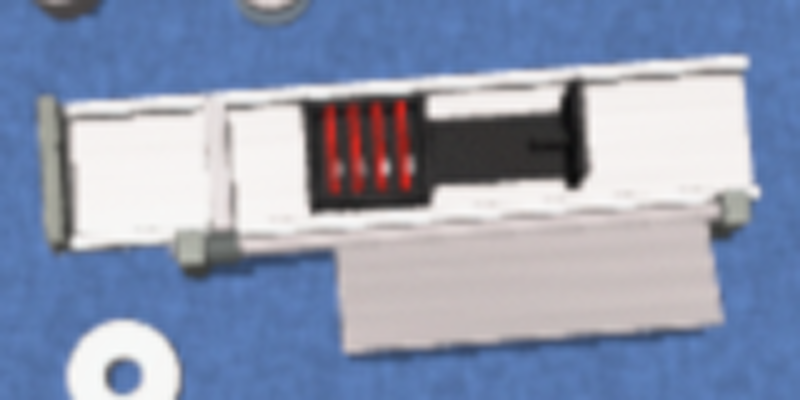

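The crop confirms the rack: a black block with four red boards at crop (368,155) and its tab at (575,135). The paddle is at (218,165), the posts at (192,250) and (735,212), and the plate's outer corners at (347,352) and (722,322).

```bash
python3 - <<'E'
from h import *
c=cam('top')
f=lambda x,y,z: onz(c,(245+(x+.5)/5-.5,145+(y+.5)/5-.5),z/1000)[:2]*1000
# crop px, z, chute x,y
pts=[((347,352),73.7,-55,104),((722,322),73.7,-240,104),((747,60),23,-275,-37),((755,192),23,-275,37),((340,250),52,-55,46),
((45,97),50,90,-37),((57,250),50,90,37)]
W=np.array([f(*p[0],p[1]) for p in pts]); C=np.array([p[2:] for p in pts],float)
wm,cm=W.mean(0),C.mean(0); U,S,Vt=np.linalg.svd((C-cm).T@(W-wm)); Rm=(U@np.diag([1,np.linalg.det(U@Vt)])@Vt).T
o=wm-Rm@cm; print('origin',o,'yaw',np.degrees(np.arctan2(Rm[1,0],Rm[0,0])))
print('resid',(( W-o)@Rm-C).round(1))
inv=lambda w:(Rm.T@(w-o)).round(1)
for n,p,z in [('block fl',(310,100),39),('block fr',(315,210),39),('block rear',(430,205),39),('block rear2',(425,98),39),('tab rear top',(581,82),65),('tab rear top2',(581,185),65),('post L',(178,235),62),('postL',(180,268),62),('postR',(722,195),62),('bottle',(336-0,132),65),]:
    print(n,inv(f(*p,z)))
for n,p,z in [('bottle',(336,132),65),('jar',(299,140),40),('pot',(257,139),45),('reel',(269,220),30)]: print(n,inv(onz(c,p,z/1000)[:2]*1000))
np.savez('chute.npz',o=o,Rm=Rm)
E
```

```text
origin [590.5531039   76.10094959] yaw 93.93279815755004
resid [[ 0.9 -1.6]
 [ 3.6 -1.4]
 [ 1.7  2. ]
 [ 4.8 -3.2]
 [-0.3  4.1]
 [-4.9 -1.6]
 [-5.8  1.7]]
block fl [-46.7 -28.8]
block fr [-44.7  27.4]
block rear [-102.5   29.4]
block rear2 [-104.8  -25.2]
tab rear top [-180.6  -22.2]
tab rear top2 [-175.8   29.1]
post L [23.5 37.6]
postL [23.7 53.9]
postR [-245.2   39.2]
bottle [-57.8  -6.8]
bottle [-125.9 -100.2]
jar [-32.5 -93.4]
pot [  72.9 -102.9]
reel [ 58.3 102.6]
```

```bash
cat >> h.py <<'E'
def plan(tx,ty,tz,n,claw):
    """chute-frame target of TCP (mm), tool x along travel; prints rounded rows"""
    d=np.load('chute.npz'); s=status.get_obs(); o,Rm=d['o'],d['Rm']
    T=np.append(o+Rm@[tx,ty],tz)/1000; ex=np.append(Rm[:,0],0); ez=np.array([0,0,-1.]); Rt=np.stack([ex,np.cross(ez,ex),ez],1)
    w,x,y,z=s['orientation']; R0=R.from_quat([x,y,z,w]); dr=(R0.inv()*R.from_matrix(Rt)).as_rotvec()/n
    dp=(T-s['ee_pos'])/n; rows=[]
    for i in range(n):
        l=(R0*R.from_rotvec(dr*i)).inv().apply(dp)*100
        rows.append([claw]+[float(v) for v in l.round(2)]+[float(v) for v in np.degrees(dr).round(2)])
    for r in rows: print(r)
def where():
    d=np.load('chute.npz'); s=status.get_obs(); p=s['ee_pos']*1000
    w,x,y,z=s['orientation']; print('t',s['time'],'chute xy',(d['Rm'].T@(p[:2]-d['o'])).round(1),'z',p[2].round(1),'F',s['contact_force'].round(1),'w',s['grip_width'])
    X=R.from_quat([x,y,z,w]).as_matrix(); print('yaw',np.degrees(np.arctan2(X[1,0],X[0,0])),'toolz',X[:,2].round(3))
E
python3 - <<'E'
from h import *
plan(-207,32,190,15,0.7)
E
```

```text
[0.7, -3.91, -3.9, 0.22, -0.0, 0.0, 4.61]
[0.7, -4.21, -3.57, 0.22, -0.0, 0.0, 4.61]
[0.7, -4.49, -3.22, 0.22, -0.0, 0.0, 4.61]
[0.7, -4.73, -2.85, 0.22, -0.0, 0.0, 4.61]
[0.7, -4.94, -2.46, 0.22, -0.0, 0.0, 4.61]
[0.7, -5.13, -2.06, 0.22, -0.0, 0.0, 4.61]
[0.7, -5.27, -1.64, 0.22, -0.0, 0.0, 4.61]
[0.7, -5.39, -1.21, 0.22, -0.0, 0.0, 4.61]
[0.7, -5.47, -0.77, 0.21, -0.0, 0.0, 4.61]
[0.7, -5.51, -0.33, 0.21, -0.0, 0.0, 4.61]
[0.7, -5.52, 0.12, 0.21, -0.0, 0.0, 4.61]
[0.7, -5.49, 0.56, 0.21, -0.0, 0.0, 4.61]
[0.7, -5.43, 1.0, 0.21, -0.0, 0.0, 4.61]
[0.7, -5.33, 1.43, 0.21, -0.0, 0.0, 4.61]
[0.7, -5.2, 1.86, 0.21, -0.0, 0.0, 4.61]
```

{"api": "play_rows", "payload": {
  "deltas": [
    [0.7, -3.9, -3.9, 0.2, 0, 0, 4.6],
    [0.7, -4.2, -3.6, 0.2, 0, 0, 4.6],
    [0.7, -4.5, -3.2, 0.2, 0, 0, 4.6],
    [0.7, -4.7, -2.9, 0.2, 0, 0, 4.6],
    [0.7, -4.9, -2.5, 0.2, 0, 0, 4.6]
  ]
}}

```text
time: 0.72
ee_pos: [0.3114, 0.3526, 0.2125]
orientation: [0.0, 0.342, 0.94, -0.0]
contact_force: [0.8, 0.8, -0.2]
grip_width: 0.0746
grip_force: 0.0
```

{"api": "play_rows", "payload": {
  "deltas": [
    [0.7, -5.1, -2.1, 0.2, 0, 0, 4.6],
    [0.7, -5.3, -1.6, 0.2, 0, 0, 4.6],
    [0.7, -5.4, -1.2, 0.2, 0, 0, 4.6],
    [0.7, -5.5, -0.8, 0.2, 0, 0, 4.6],
    [0.7, -5.5, -0.3, 0.2, 0, 0, 4.6]
  ]
}}

```text
time: 1.35
ee_pos: [0.4425, 0.1091, 0.2026]
orientation: [-0.0, 0.523, 0.852, 0.0]
contact_force: [1.2, -0.5, -0.2]
grip_width: 0.0746
grip_force: 0.0
```

{"api": "play_rows", "payload": {
  "deltas": [
    [0.7, -5.5, 0.1, 0.2, 0, 0, 4.6],
    [0.7, -5.5, 0.6, 0.2, 0, 0, 4.6],
    [0.7, -5.4, 1.0, 0.2, 0, 0, 4.6],
    [0.7, -5.3, 1.4, 0.2, 0, 0, 4.6],
    [0.7, -5.2, 1.9, 0.2, 0, 0, 4.6]
  ]
}}

```text
time: 1.98
ee_pos: [0.5735, -0.1331, 0.1923]
orientation: [-0.0, 0.682, 0.731, -0.0]
contact_force: [0.8, 0.4, -0.3]
grip_width: 0.0747
grip_force: 0.0
```

```bash
python3 - <<'E'
from h import *
where(); snap('wrist','w1.png'); snap('scene','s1.png'); where(); plan(-207,32,120,3,0.7)
d=np.load('chute.npz'); c=cam('wrist')
for p in [(-180,-25,65),(-180,25,65),(-254,46,62),(-240,104,73.7),(-55,104,73.7),(-207,76,66)]:
    print(p,proj(c,np.append(d['o']+d['Rm']@p[:2],p[2])/1000).round(0))
E
```

```text
t 1.975 chute xy [-207.5   31.3] z 192.3 F [ 0.8  0.4 -0.3] w 0.07466874812577258
yaw 93.9396788193487 toolz [-0.  0. -1.]
t 2.075 chute xy [-210.1   29.8] z 192.3 F [-0.   0.1  0.9] w 0.07442060008913347
yaw 93.8096740228549 toolz [ 0.002 -0.001 -1.   ]
[0.7, 0.1, -0.08, 2.41, 0.03, 0.03, -0.04]
[0.7, 0.1, -0.07, 2.41, 0.03, 0.03, -0.04]
[0.7, 0.1, -0.07, 2.41, 0.03, 0.03, -0.04]
(-180, -25, 65) [[374. 159.]]
(-180, 25, 65) [[321. 160.]]
(-254, 46, 62) [[301. 232.]]
(-240, 104, 73.7) [[240. 222.]]
(-55, 104, 73.7) [[226.  10.]]
(-207, 76, 66) [[269. 188.]]
```

View pics/w1.png

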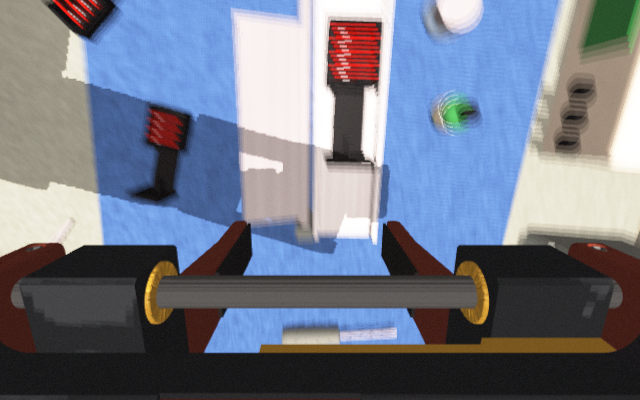

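The wrist view shows the tab top at about (350,160), where I predicted it, the plate corner at (245,222) and the post at (305,230). These sit about 4 px to the right of prediction, and the picture is blurred by motion. I'll go lower and look again while the arm is still.

{"api": "play_rows", "payload": {
  "deltas": [
    [0.7, 0.1, -0.1, 2.4, 0, 0, 0],
    [0.7, 0.1, 0, 2.4, 0, 0, 0],
    [0.7, 0, 0, 2.4, 0, 0, 0],
    [0.7, 0, 0, 0, 0, 0, 0]
  ]
}}

```text
time: 2.58
ee_pos: [0.57, -0.1283, 0.1189]
orientation: [-0.002, 0.681, 0.732, -0.001]
contact_force: [-0.7, -0.0, 0.2]
grip_width: 0.0749
grip_force: 0.0
```

```bash
python3 - <<'E'
from h import *
where(); im=snap('wrist','w2.png'); where()
d=np.load('chute.npz'); c=cam('wrist'); bgr=cv2.cvtColor(im,cv2.COLOR_RGB2BGR)
for p in [(-180,-25,65),(-180,25,65),(-254,46,62),(-240,104,73.7),(-55,104,73.7),(-207,76,66)]:
    print(p,proj(c,np.append(d['o']+d['Rm']@p[:2],p[2])/1000).round(0))
cv2.imwrite('pics/w2c.png',cv2.resize(bgr[0:270,160:480],None,fx=2.2,fy=2.2,interpolation=cv2.INTER_CUBIC))
E
```

```text
t 2.575 chute xy [-202.5   34.5] z 118.9 F [-0.7 -0.   0.2] w 0.0748533249118334
yaw 94.16083074678428 toolz [-0.004  0.001 -1.   ]
t 2.625 chute xy [-202.9   33.5] z 120.2 F [ 1.1 -0.6  0.2] w 0.0746071361448996
yaw 94.15684246092447 toolz [-0.002  0.001 -1.   ]
(-180, -25, 65) [[397. 182.]]
(-180, 25, 65) [[328. 182.]]
(-254, 46, 62) [[301. 272.]]
(-240, 104, 73.7) [[222. 263.]]
(-55, 104, 73.7) [[201. -19.]]
(-207, 76, 66) [[260. 218.]]
```

View pics/w2c.png

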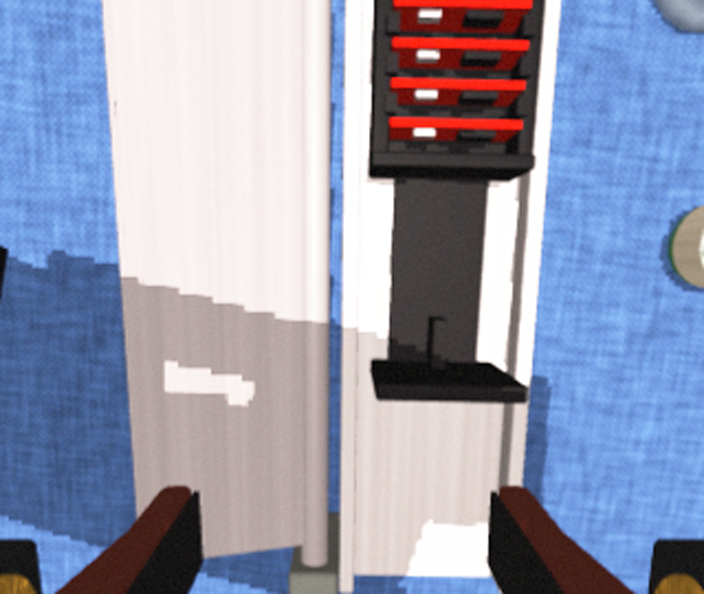

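The still picture agrees. The tab's rear top edge runs over crop (372–526, 398), which is full (329–399, 181) against a predicted (328–397, 182), and the plate's rear edge is at crop row 555. The left finger is over the plate and the right finger is behind the tab, so I'll descend.

{"api": "play_rows", "payload": {
  "deltas": [
    [0.7, -0.2, 0.1, 1.5, 0, 0, 0],
    [0.7, 0, 0, 1.5, 0, 0, 0],
    [0.7, 0, 0, 1.2, 0, 0, 0],
    [0.7, 0, 0, 0, 0, 0, 0]
  ]
}}

```text
time: 3.12
ee_pos: [0.5722, -0.1312, 0.0774]
orientation: [-0.001, 0.681, 0.732, -0.001]
contact_force: [0.9, -0.3, 0.3]
grip_width: 0.0744
grip_force: 0.0
```

```bash
python3 - <<'E'
from h import *
where();vision.capture('top');where();plan(-205,32,60,2,.7)
E
```

```text
t 3.125 chute xy [-205.5   32.5] z 77.4 F [ 0.9 -0.3  0.3] w 0.07435609451208665
yaw 94.10472279969544 toolz [-0.002  0.001 -1.   ]
t 3.175 chute xy [-205.6   32. ] z 78.0 F [ 0.4 -0.6  0.8] w 0.07448918772347943
yaw 94.10836652393041 toolz [-0.001  0.    -1.   ]
[0.7, 0.03, -0.0, 0.9, -0.03, -0.01, 0.09]
[0.7, 0.03, -0.0, 0.9, -0.03, -0.01, 0.09]
```

{"api": "play_rows", "payload": {
  "deltas": [
    [0.7, 0, 0, 0.9, 0, 0, 0],
    [0.7, 0, 0, 0.7, 0, 0, 0],
    [0.7, 0, 0, 0.6, 0, 0, 0],
    [0.7, 0, 0, 0, 0, 0, 0]
  ]
}}

```text
time: 3.68
ee_pos: [0.5728, -0.1313, 0.0563]
orientation: [-0.0, 0.681, 0.732, -0.0]
contact_force: [-0.7, -0.3, 2.3]
grip_width: 0.0748
grip_force: 1.2
```

{"api": "play_rows", "payload": {
  "deltas": [
    [0.7, 0, 0, 0.5, 0, 0, 0],
    [0.7, 0, 0, 0.5, 0, 0, 0],
    [0.7, 0, 0, 0, 0, 0, 0],
    [0.7, 0, 0, 0, 0, 0, 0]
  ]
}}

```text
time: 4.18
ee_pos: [0.5734, -0.1314, 0.0469]
orientation: [0.0, 0.681, 0.732, 0.0]
contact_force: [-0.2, 1.1, 5.0]
grip_width: 0.0743
grip_force: 2.1
```

```bash
python3 - <<'E'
from h import *
where();a=snap('scene','s2.png');b=snap('wrist','w3.png');where()
A=cv2.imread('pics/s1.png')[180:250,215:395];B=cv2.cvtColor(a,cv2.COLOR_RGB2BGR)[180:250,215:395]
W=cv2.cvtColor(b,cv2.COLOR_RGB2BGR)[0:300,140:500]
r=lambda i:cv2.resize(i,(720,280),interpolation=cv2.INTER_CUBIC)
cv2.imwrite('pics/s2c.png',np.vstack([r(A),r(B)]))
E
```

```text
t 4.175 chute xy [-205.8   31.3] z 46.9 F [-0.2  1.1  5. ] w 0.07429937011919671
yaw 94.11139947856995 toolz [ 0.001 -0.    -1.   ]
t 4.275 chute xy [-205.8   31.4] z 46.9 F [-1.  -0.3  4.6] w 0.07468683447463505
yaw 94.10600574897252 toolz [ 0.001 -0.    -1.   ]
```

View pics/s2c.png

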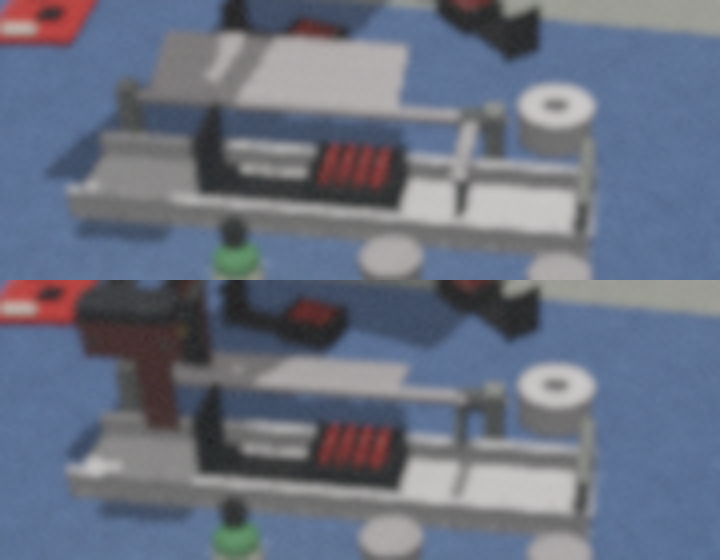

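```bash
python3 - <<'E'
from h import *
d=np.load('chute.npz'); c=cam('scene')
def pr(x,y,z):
    u=proj(c,np.append(d['o']+d['Rm']@[x,y],z)/1000)[0]; return ((u-[215,180])*4).round(0)
for g in (0,.5,.6,.7,.8):
    s=.35-g; P=pr(-55,46+62*np.cos(s)-1.5*np.sin(s),51+62*np.sin(s)+1.5*np.cos(s))
    y,z=-56,-32; q=[]
    for y in (-70,-42):
        q.append(pr(0,46+y*np.cos(g)+z*np.sin(g),51+z*np.cos(g)-y*np.sin(g)))
    print(g,P,pr(-55,46,51),q)
E
```

```text
0 [401.  44.] [389. 113.] [array([453., 214.]), array([458., 189.])]
0.5 [403.  76.] [389. 113.] [array([451., 175.]), array([456., 170.])]
0.6 [403.  84.] [389. 113.] [array([451., 165.]), array([456., 164.])]
0.7 [403.  91.] [389. 113.] [array([451., 155.]), array([456., 158.])]
0.8 [403.  99.] [389. 113.] [array([452., 143.]), array([456., 151.])]
```

Matching the plate's corner puts the gate at about 0.62, and the paddle is up. I'll start pushing.

{"api": "play_rows", "payload": {
  "deltas": [
    [0.7, 0.6, 0, 0.05, 0, 0, 0],
    [0.7, 0.6, 0, 0, 0, 0, 0],
    [0.7, 0.6, 0, 0, 0, 0, 0],
    [0.7, 0.6, 0, 0, 0, 0, 0],
    [0.7, 0.6, 0, 0, 0, 0, 0]
  ]
}}

```text
time: 4.9
ee_pos: [0.5711, -0.1013, 0.0462]
orientation: [0.0, 0.681, 0.732, -0.0]
contact_force: [-0.5, -3.9, 3.9]
grip_width: 0.0747
grip_force: 3.1
```

{"api": "play_rows", "payload": {
  "deltas": [
    [0.7, 0.6, 0, 0, 0, 0, 0],
    [0.7, 0.6, 0, 0, 0, 0, 0],
    [0.7, 0.6, 0, 0, 0, 0, 0],
    [0.7, 0.6, 0, 0, 0, 0, 0],
    [0.7, 0.6, 0, 0, 0, 0, 0]
  ]
}}

```text
time: 5.52
ee_pos: [0.5689, -0.0713, 0.0462]
orientation: [0.0, 0.681, 0.732, -0.0]
contact_force: [-1.2, -5.3, 4.6]
grip_width: 0.0748
grip_force: 3.2
```

```bash
python3 - <<'E'
from h import *
where();a=snap('scene','s3.png');b=snap('wrist','w4.png');where()
B=cv2.cvtColor(a,cv2.COLOR_RGB2BGR)[180:250,215:395]
W=cv2.cvtColor(b,cv2.COLOR_RGB2BGR)[0:300,140:500]
cv2.imwrite('pics/s3c.png',np.vstack([cv2.resize(B,(720,280),interpolation=cv2.INTER_CUBIC),cv2.resize(W,(720,300))]))
E
```

```text
t 5.525 chute xy [-145.6   31.7] z 46.2 F [-1.2 -5.3  4.6] w 0.07483829621232968
yaw 94.11867455746916 toolz [ 0. -0. -1.]
t 5.625 chute xy [-145.    31.7] z 46.2 F [-0.6 -0.3  4.3] w 0.07452479643953479
yaw 94.13225896024304 toolz [ 0.  0. -1.]
```

View pics/s3c.png

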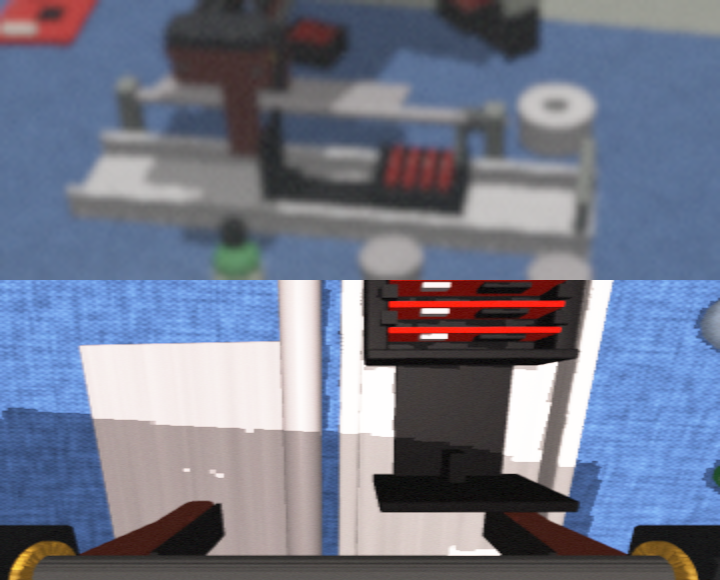

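The rack moves straight. Its block front is at (465,190), just reaching the gate, which is held up, and the tab at (475,490) rests against the finger. About 73 mm are left.

{"api": "play_rows", "payload": {
  "deltas": [
    [0.7, 0.6, 0, 0, 0, 0, 0],
    [0.7, 0.6, 0, 0, 0, 0, 0],
    [0.7, 0.6, 0, 0, 0, 0, 0],
    [0.7, 0.6, 0, 0, 0, 0, 0],
    [0.7, 0.6, 0, 0, 0, 0, 0]
  ]
}}

```text
time: 6.25
ee_pos: [0.5667, -0.0416, 0.0462]
orientation: [0.0, 0.681, 0.732, -0.0]
contact_force: [0.4, -6.1, 5.2]
grip_width: 0.0746
grip_force: 3.3
```

{"api": "play_rows", "payload": {
  "deltas": [
    [0.7, 0.6, 0, 0, 0, 0, 0],
    [0.7, 0.6, 0, 0, 0, 0, 0],
    [0.7, 0.6, 0, 0, 0, 0, 0],
    [0.7, 0.5, 0, 0, 0, 0, 0],
    [0.7, 0.4, 0, 0, 0, 0, 0]
  ]
}}

```text
time: 6.88
ee_pos: [0.5647, -0.0147, 0.0462]
orientation: [0.0, 0.681, 0.732, -0.0]
contact_force: [-0.9, -5.8, 5.0]
grip_width: 0.0747
grip_force: 3.3
```

{"api": "play_rows", "payload": {
  "deltas": [
    [0.7, 0.3, 0, 0, 0, 0, 0],
    [0.7, 0.3, 0, 0, 0, 0, 0],
    [0.7, 0.3, 0, 0, 0, 0, 0]
  ]
}}

```text
time: 7.25
ee_pos: [0.5641, -0.0058, 0.0462]
orientation: [0.0, 0.681, 0.732, -0.0]
contact_force: [-0.3, -5.6, 5.2]
grip_width: 0.075
grip_force: 3.4
```

```bash
python3 - <<'E'
from h import *
where()
E
```

```text
t 7.25 chute xy [-79.9  32. ] z 46.2 F [-0.3 -5.6  5.2] w 0.07503674020171347
yaw 94.10326886300646 toolz [ 0. -0. -1.]
```

{"api": "play_rows", "payload": {
  "deltas": [
    [0.7, 0.2, 0, 0, 0, 0, 0],
    [0.7, 0.2, 0, 0, 0, 0, 0]
  ]
}}

```text
time: 7.5
ee_pos: [0.5638, -0.0018, 0.0463]
orientation: [0.0, 0.681, 0.732, -0.0]
contact_force: [0.4, -6.1, 5.1]
grip_width: 0.0745
grip_force: 3.4
```

{"api": "play_rows", "payload": {
  "deltas": [
    [0.7, 0.2, 0, 0, 0, 0, 0]
  ]
}}

```text
time: 7.62
ee_pos: [0.5636, 0.0001, 0.0462]
orientation: [0.0, 0.681, 0.732, -0.0]
contact_force: [-1.1, -6.1, 4.1]
grip_width: 0.075
grip_force: 3.4
```

{"api": "play_rows", "payload": {
  "deltas": [
    [0.7, 0.15, 0, 0, 0, 0, 0],
    [0.7, 0.15, 0, 0, 0, 0, 0]
  ]
}}

```text
time: 7.88
ee_pos: [0.5634, 0.0031, 0.0462]
orientation: [0.0, 0.681, 0.732, -0.0]
contact_force: [0.5, -5.1, 5.0]
grip_width: 0.0745
grip_force: 3.4
```

```bash
python3 - <<'E'
from h import *
where();a=snap('scene','s4.png');b=snap('wrist','w5.png')
B=cv2.cvtColor(a,cv2.COLOR_RGB2BGR)[180:250,215:395]
W=cv2.cvtColor(b,cv2.COLOR_RGB2BGR)[0:300,140:500]
cv2.imwrite('pics/s4c.png',np.vstack([cv2.resize(B,(720,280),interpolation=cv2.INTER_CUBIC),cv2.resize(W,(720,300))]))
E
```

```text
t 7.875 chute xy [-71.   32.1] z 46.2 F [ 0.5 -5.1  5. ] w 0.07451790074052586
yaw 94.09857386226457 toolz [ 0. -0. -1.]
```

View pics/s4c.png

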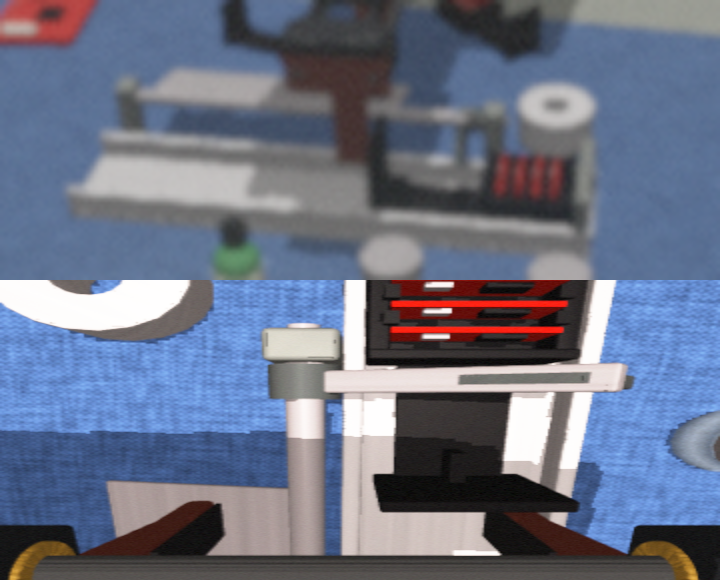

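The block's front is almost at the end stop at (580,185), its rear has passed the raised paddle, and the fingertip is still on the plate. I'll creep forward until the force rises.

{"api": "play_rows", "payload": {
  "deltas": [
    [0.7, 0.15, 0, 0, 0, 0, 0],
    [0.7, 0.1, 0, 0, 0, 0, 0]
  ]
}}

```text
time: 8.22
ee_pos: [0.5633, 0.0043, 0.0463]
orientation: [0.001, 0.681, 0.732, -0.001]
contact_force: [-1.1, -18.0, 6.1]
grip_width: 0.0745
grip_force: 9.5
```

{"api": "play_rows", "payload": {
  "deltas": [
    [0.7, 0.1, 0, 0, 0, 0, 0]
  ]
}}

```text
time: 8.35
ee_pos: [0.5633, 0.0044, 0.0464]
orientation: [0.001, 0.681, 0.732, -0.001]
contact_force: [-1.7, -23.0, 7.5]
grip_width: 0.0745
grip_force: 12.2
```

The force has risen to 23 N, so the rack is against the stop. I'll back off the tab, then lift so the gate drops.

{"api": "play_rows", "payload": {
  "deltas": [
    [0.7, -0.4, 0, 0, 0, 0, 0],
    [0.7, -0.6, 0, 0, 0, 0, 0],
    [0.7, 0, 0, -1.5, 0, 0, 0],
    [0.7, 0, 0, -3.0, 0, 0, 0],
    [0.7, 0, 0, -4.0, 0, 0, 0]
  ]
}}

```text
time: 8.98
ee_pos: [0.5632, -0.003, 0.1319]
orientation: [-0.001, 0.681, 0.732, -0.001]
contact_force: [1.0, -0.4, 0.6]
grip_width: 0.0746
grip_force: 0.0
```

{"api": "play_rows", "payload": {
  "deltas": [
    [0.7, -3.0, -1.0, -4.0, 0, 0, 0],
    [0.7, -5.0, -2.0, -3.0, 0, 0, 0],
    [0.7, -5.0, -2.0, 0, 0, 0, 0],
    [0.7, -4.0, 0, 0, 0, 0, 0],
    [0.7, 0, 0, 0, 0, 0, 0]
  ]
}}

```text
time: 9.6
ee_pos: [0.5263, -0.1785, 0.202]
orientation: [0.001, 0.682, 0.731, 0.0]
contact_force: [0.2, 0.5, 0.4]
grip_width: 0.0743
grip_force: 0.0
```

```bash
python3 - <<'E'
from h import *
where();a=snap('scene','s5.png');b=snap('top','t5.png')
c=lambda i:cv2.cvtColor(i,cv2.COLOR_RGB2BGR)
cv2.imwrite('pics/s5c.png',np.vstack([cv2.resize(c(a)[180:250,215:395],(720,280),interpolation=cv2.INTER_CUBIC),cv2.resize(c(b)[145:220,240:420],(720,300),interpolation=cv2.INTER_CUBIC)]))
E
```

```text
t 9.6 chute xy [-249.6   81.6] z 202.0 F [0.2 0.5 0.4] w 0.07433010152392117
yaw 93.93340398739022 toolz [ 0.001 -0.001 -1.   ]
```

View pics/s5c.png

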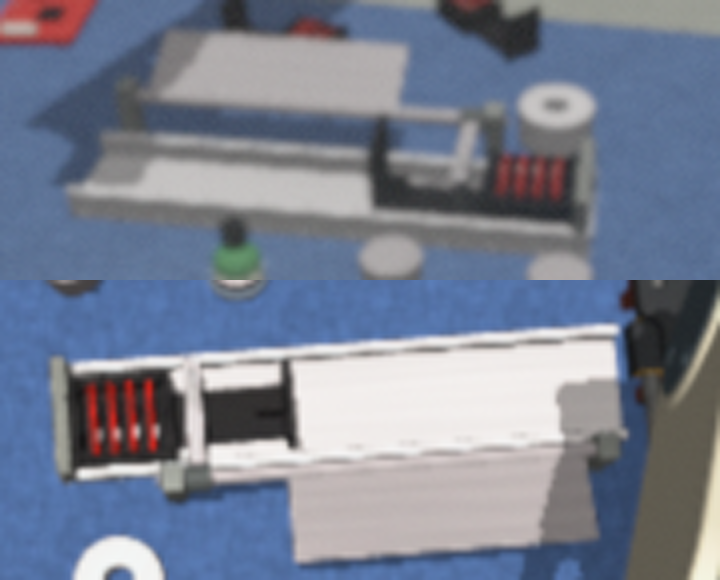

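The block stands flush against the end stop at (75,420). The gate is shut behind it, with the arm at (190,410) and the plate corner back up at (408,45), and the hand is clear. I'll hand the job in.

```bash
python3 -c "
from station import ticket; print(ticket.finish_job())"
```

```text
the job is handed in; nothing more can be done
None
```

The rack is home against the end stop, the gate is shut behind the boards, the hand is clear, and the job was handed in about 9.7 s into the 38 s limit.

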